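# Latch the large equipment case

## Task

On the desk stand two grey equipment cases, each with its draw latch undone and its lid ajar. Fasten the larger (wider) case: press its claw down so that it hooks over the keeper bar on the lid, then swing its lever over and fully down so that the lid is drawn shut and stays latched. Leave the smaller case alone.

Things in the scene. Friction and masses are not known exactly. Their poses are not given: they have to be found in the camera images.
- case: Larger case: 250 mm wide (its y), 150 deep (x), 150 high, standing fixed on the desk; lid shell on its -x side. Origin: centre of underside, z up. Draw latch on top at y=0, all its axes parallel to y: keeper, a 6 mm bar on the lid, at x=-51, z=165 mm (lid ajar); claw pivot about x=-23, z=164 (lever up; x=-12 lever down); lever pivot x=+10, z=164
- claw (a joint): Larger case's claw, rad: steel plate 26 mm wide reaching 52 mm from its pivot to the lid side (-x), top face 8 mm above the pivot when level, with a 4 mm lip pointing down 37 mm from the pivot. 0 = fully down, level (hooked over the keeper bar if the lever was up when it came down); positive = tip raised, 0.4 to 0.7 at the start. Light friction: stays where left, 1 to 2 N presses it down
- lever (a joint): Larger case's lever, rad: plate 22 mm wide with black end pad 30 mm wide, 60 mm long from its pivot, 5 to 7 mm thick. 0 = down, level, pointing to the case's +x; 1.57 = upright; starts at 1.5 to 1.8; stop at 1.95. Swinging it down draws the claw back 9 to 14 mm and pulls the hooked lid shut (about 5 N at its end); over centre below 0.25, then stays down. Friction: stays where left
- lid (a joint): Larger case's lid shell, rad about its foot: 0.036 = ajar (5.5 mm gap at the top), below 0.015 = drawn shut on its springy seal, which pushes it open again unless it is latched
- small_case: Smaller case, same make, height, depth and frame, with the same undone latch, but only 130 mm wide. To be left alone

How it is judged:
By the outcome, as a careful person would: the job done as asked, in the order asked, and still so for the second after the job is handed in, with the robot touching nothing.
It also fails if it takes over 38 s, if anything falls off the work surface, if the arm or the gripper's body presses on something with over 40 N, if the wrist force passes 120 N, or if a joint passes its speed limit or range.

## Robot

A 6-joint arm with a two-finger parallel gripper is mounted at the origin on the work surface. World frame = base frame: x ahead of the robot, y to its left, z up, the work surface at z = 0. Lengths are in mm, angles in rad, forces in N, time in s.
With the tool pointing down it reaches from about 375 to 975 mm from the base axis. Payload 3.8 kg.
Tool frame: the origin (TCP) lies between the finger pads; the fingertips stand 17 mm ahead of it and the grasp point (between the pads) lies 2 mm behind it; x points along the fingers, y is the direction in which the jaws open and shut, and the axes are right-handed (so a half turn about x gives the same grasp; the last joint's range is limited). The gripper opens to 88 mm and grips with 3 to 60 N. Pads are 18 mm wide; open, the fingers measure 123 mm over their backs; the gripper's body (75 mm by 187 mm) begins 45 mm behind the grasp point.
Start: joints at [-1.335, 0.264, 1.604, -0, 1.274, -0.037], TCP at [181.859, -650.035, 255.706] pointing down, gripper open.
Joint ranges: [-2.63, 2.63], [-0.94, 2.18], [0.31, 2.57], [-1.31, 4.45], [0, 2.66], [-2.55, 2.55]. Speed limits (rad/s): [2.57, 2.57, 3.14, 3.14, 3.14, 3.14].

## Interface

Orientations are given as a rotation vector (axis times angle).
In Python, from workcell import * gives the robot as it stands. The module is installed in compiled form; this text tells all that it offers.
- The arm moves only by the tool move_arm, never from a script. Its argument "plan" is a list of rows, each a list of 5 numbers: the shift along the tool's x, y, z scaled (see below), then the turn about the tool's x scaled (see below), then the closure, from 0 (fully open) to 1 (shut). In form: [[dx, dy, dz, yaw, jaw], ...]. A call has 1 to 12 rows; each row is the pose to reach, as a shift and turn from the pose commanded when the call began, along the tool's axes at that moment, turning the shorter way round; what a row does not reach only later rows make up. The controller multiplies each number of a shift by 0.25 m and each number of a turn by pi rad. A row lasts 1/8 s, in which the tool goes at most 62.5 mm and 10.7 degrees, less where a joint would pass 70% of its speed; a pose out of reach is approached as far as the arm can. A call with a number of a shift or a turn outside -1 to 1 is refused whole. A call with a gripper value outside its range is refused whole. The fingers move at their own pace and stop on an object; "force" is the grip in N (left out, the last holds). Time passes only in rows, so rows that repeat a pose let the fingers close. It gives the time, the measured TCP pose, the force and the opening at its end, in the units of the state.
- get_obs(): the state, without advancing time (a new reading comes with each control period).
- capture(name): name is "side" or "top" or "wrist"; returns the picture (384x512x3 uint8, red, green, blue); there is no depth.
- calibration(name): a dict with "camera_matrix" (3x3 intrinsics, pixels), "R" (3x3) and "t" (3): a world point X has camera coordinates R X + t. Camera axes: x right, y down, z forward; pixel columns grow to the right and rows downward; lengths in mm; the calibration is good to about 2 mm. A picture is of the moment at which its call begins: read the wrist's pose just before it. calibration takes no time and is no camera call; for the wrist camera it gives the pose at the moment of the call.
- job_done(): hands the job in, once; it reports no verdict.
The state is a dict: "time": time; "joints": joint angles; "joint_velocities": joint speeds; "tau": joint torques, N m; "ee_pos": TCP position; "tcp_rot": TCP orientation; "wrist_force": force on the tool from outside, world axes, zero at the start; "ft_torque": the same for the moment, N m; "opening": finger opening in mm.
Only numpy, scipy, OpenCV 4.12 (cv2) and the standard library are available. Lean on these libraries where they do the work, as an engineer would, in place of code of your own. Each camera call takes 0.05 s, during which the arm holds its last target. There are 200 camera calls.

## Working session

There is one attempt and no reset: what is moved stays moved. The work goes in short steps, Python scripts to look and compute and a tool call to move; the robot and the scene stay as the last step left them, time stands still between calls to the robot, and variables do not carry over. Pictures are saved under pics/ and viewed, about 8 in all and at most 12, crops included, and the job is handed in when it is done.

Besides the shell and the picture viewer there is one more tool, called after "Emit:" as a command line: name --pt "numbers of a row" for each row, then --argument value for the rest. move_arm: Moves the arm, as the interface text tells. Shifts and turns lie within -1 to 1; 1 stands for 0.25 m of shift or pi rad of turn. Its arguments: {"type":"object","properties":{"plan":{"type":"array"},"force":{"type":"number"}},"required":["plan"]}

```bash
mkdir -p pics; python3 - <<'E'
from workcell import *
import cv2,numpy as np
o=get_obs();print(o)
for n in("top","side"):
    c=calibration(n);print(n,c)
    cv2.imwrite(f"pics/{n}1.png",capture(n)[:,:,::-1])
E
```

```text
{'time': 0.0, 'joints': array([-1.33491339e+00,  2.64718813e-01,  1.60533578e+00, -3.94225825e-05,
        1.27369686e+00, -3.68514112e-02]), 'joint_velocities': array([-1.92755315e-04,  8.64245404e-04,  2.13875697e-03, -2.21865767e-05,
       -1.94251959e-04, -2.02369077e-04]), 'tau': array([ 1.38840889e-03, -5.02110672e+01, -3.56872880e+01,  7.29811820e-02,
        2.95548630e-02, -2.00216246e-04]), 'ee_pos': array([ 181.6862461 , -649.40620991,  254.431739  ]), 'tcp_rot': array([ 2.07618731,  0.28718764, -2.07671543]), 'wrist_force': array([-0.01981639,  0.14182292,  0.05203076]), 'ft_torque': array([-0.01426884, -0.0086296 ,  0.0239023 ]), 'opening': 88.3709483702007}
top {'camera_matrix': array([[363.43865446,   0.        , 261.82468394],
       [  0.        , 363.43865446, 188.66717404],
       [  0.        ,   0.        ,   1.        ]]), 'R': array([[-0.01221957, -0.99914348, -0.03953455],
       [-0.98477727,  0.018881  , -0.17279249],
       [ 0.17339094,  0.03682128, -0.98416451]]), 't': array([ 12.05240352, 543.3624902 , 672.82472647])}
side {'camera_matrix': array([[484.97284211,   0.        , 255.76112983],
       [  0.        , 484.97284211, 180.57222827],
       [  0.        ,   0.        ,   1.        ]]), 'R': array([[ 0.90305517, -0.42947759, -0.00635314],
       [-0.40748594, -0.85194921, -0.32884305],
       [ 0.13581817,  0.29955224, -0.94436322]]), 't': array([-503.24122667,  256.71987326,  992.2321318 ])}
```

View pics/top1.png

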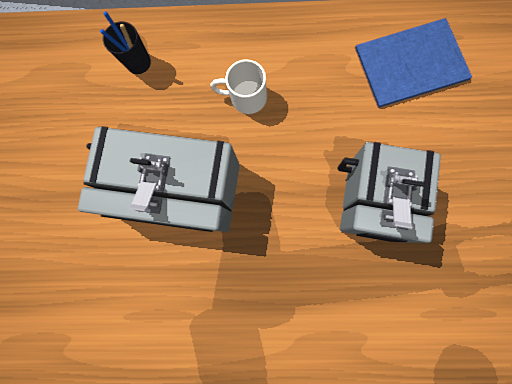

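View pics/side1.png

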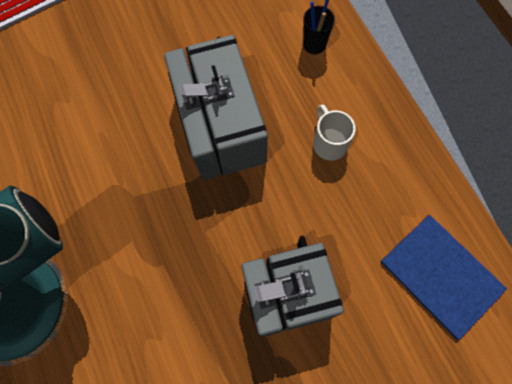

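Larger case is at the left in top view (about 80–240, 125–230), with its lid toward the robot. I'll enlarge both views of it.

```bash
cat > h.py <<'E'
import numpy as np
from workcell import *
def ray(n,p,z):
    c=calibration(n);d=c["R"].T@np.linalg.solve(c["camera_matrix"],[p[0],p[1],1.]);o=-c["R"].T@c["t"]
    return o+d*(z-o[2])/d[2]
def proj(n,X,c=None):
    c=c or calibration(n);q=c["camera_matrix"]@(c["R"]@np.asarray(X,float)+c["t"]);return q[:2]/q[2]
E
python3 - <<'E'
import cv2,numpy as np
a=cv2.imread("pics/top1.png")[115:240,70:250];b=cv2.imread("pics/side1.png")[30:190,155:280]
a=cv2.resize(a,None,fx=4,fy=4,interpolation=cv2.INTER_CUBIC);
cv2.imwrite("pics/a.png",a)
E
```

```text
(no output)
```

View pics/a.png

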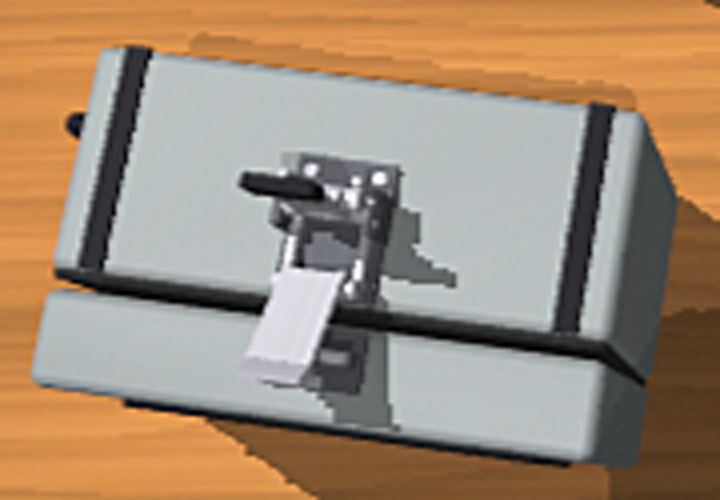

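The crop shows the body's top corners: far edge from (103,48) to (640,112), near lid edge from (36,383) to (598,462). The claw is raised at (290,330), and the lever is upright with its pad near (260,183).

```bash
python3 - <<'E'
from h import *
P=lambda u,v:(70+u/4,115+v/4)
c={k:ray("top",P(*p),150) for k,p in dict(fl=(103,48),fr=(640,112),nl=(36,383),nr=(598,462),).items()}
for k,v in c.items():print(k,v.round(1))
yaw=[]
e=c['fl']-c['fr'];f=c['nl']-c['nr'];print(np.linalg.norm(e),np.linalg.norm(f),np.arctan2(-e[0],e[1]),np.arctan2(-f[0],f[1]))
yw=np.mean([np.arctan2(-e[0],e[1]),np.arctan2(-f[0],f[1])])
R=np.array([[np.cos(yw),-np.sin(yw)],[np.sin(yw),np.cos(yw)]])
cen=np.mean([v[:2] for v in c.values()],0)+R@[2.7,0];print(yw,cen)
for n,p,z in(("plate back edge mid",(345,160),153),("lever tip",(280,183),224),("lip tip",(280,372),185),("claw pivot",(325,290),164)):
    print(n,(R.T@(ray("top",P(*p),z)[:2]-cen)).round(1))
for n in("side",):
    for q in((10,0,164),(-23,0,164),(-51,0,165),(75,125,150),(75,-125,150),(-75,-125,150),(-75,125,150)):
        w=cen+R@q[:2];print(q,w.round(1),proj(n,[*w,q[2]]).round(1))
w=get_obs();from scipy.spatial.transform import Rotation as S
print(S.from_rotvec(w['tcp_rot']).as_matrix().round(3))
E
```

```text
fl [642.6 294.4 150. ]
fr [607.2  54.1 150. ]
nl [493.1 313.4 150. ]
nr [455.9  71.3 150. ]
242.85624397965555 244.92584228355037 -0.1465546481272517 -0.15239870087952717
-0.14947667450338942 [552.36031809 182.89205187]
plate back edge mid [35.1  4.6]
lever tip [6.9 1.1]
lip tip [-61.9   2.3]
claw pivot [-23.9  -1.6]
(10, 0, 164) [562.2 181.4] [218.5  90. ]
(-23, 0, 164) [529.6 186.3] [202.5  94.3]
(-51, 0, 165) [501.9 190.5] [188.8  97.7]
(75, 125, 150) [645.1 295.3] [232.9  35.5]
(75, -125, 150) [607.9  48.1] [268.1 139. ]
(-75, -125, 150) [459.6  70.5] [193.8 159.9]
(-75, 125, 150) [496.8 317.7] [163.9  53.4]
[[-0.     0.269 -0.963]
 [ 0.002 -0.963 -0.269]
 [-1.    -0.002 -0.   ]]
```

Emit:
move_arm --pt "-0.24 -0.6 -0.895 0.134 1" --pt "-0.24 -0.6 -0.895 0.134 1" --pt "-0.24 -0.6 -0.895 0.134 1" --pt "-0.24 -0.6 -0.895 0.134 1" --pt "-0.24 -0.6 -0.895 0.134 1" --pt "-0.24 -0.6 -0.895 0.134 1" --force 40

```text
time: 0.85
ee_pos: [358.1, -444.0, 316.1]
tcp_rot: [-2.147, 0.156, 2.146]
wrist_force: [-0.4, -1.1, 0.1]
opening: 30.0
```

Emit:
move_arm --pt "0 -1 0 0 1" --pt "0 -1 0 0 1" --pt "0 -1 0 0 1" --pt "0 -1 0 0 1" --pt "0 -1 0 0 1"

```text
time: 1.48
ee_pos: [393.7, -195.6, 315.2]
tcp_rot: [-2.146, 0.154, 2.147]
wrist_force: [-0.3, -0.7, 0.3]
opening: 0.0
```

Emit:
move_arm --pt "0 -1 0 0 1" --pt "0 -1 0 0 1" --pt "0 -1 0 0 1" --pt "0 -1 0 0 1" --pt "0 -1 0 0 1" --pt "0 -1 0 0 1" --pt "0 -1 0 0 1" --pt "0 -1 0 0 1"

```text
time: 2.48
ee_pos: [430.9, 47.5, 315.6]
tcp_rot: [-2.143, 0.163, 2.143]
wrist_force: [-0.3, -0.7, -0.1]
opening: 0.3
```

```bash
cat >> h.py <<'E'
cen=np.array([552.4,182.9]);yw=-.1495
Rc=np.array([[np.cos(yw),-np.sin(yw)],[np.sin(yw),np.cos(yw)]])
def cc(p): return np.r_[Rc.T@(np.asarray(p)[:2]-cen),p[2]].round(1)
def wc(q): return np.r_[cen+Rc@q[:2],q[2]]
E
python3 - <<'E'
from h import *
import cv2
o=get_obs();print(cc(o['ee_pos']),o['joints'].round(2),o['joint_velocities'].round(2))
im=capture("wrist")[:,:,::-1].copy();np.save("w.npy",im)
for q in((10,0,164),(-23,0,164),(-51,0,165),(75,125,150),(75,-125,150),(-75,-125,150),(-75,125,150)):
    p=proj("wrist",wc(q));print(q,p.round())
    if abs(p).max()<2000: cv2.circle(im,tuple(int(x) for x in p.round()),3,(0,0,255),1)
cv2.imwrite("pics/w1.png",im)
E
```

```text
[-100.  -152.   315.6] [ 0.05 -0.24  2.01 -0.    1.38  1.77] [ 0.01 -0.    0.    0.    0.    0.  ]
(10, 0, 164) [82. 55.]
(-23, 0, 164) [89. 95.]
(-51, 0, 165) [ 94. 126.]
(75, 125, 150) [-74. -29.]
(75, -125, 150) [226. -29.]
(-75, -125, 150) [231. 149.]
(-75, 125, 150) [-20. 149.]
```

View pics/w1.png

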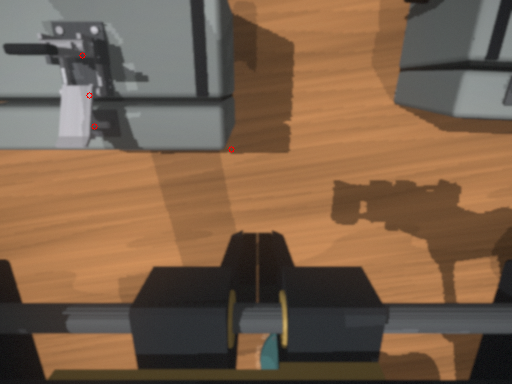

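The wrist view puts the latch where predicted, to about 3 mm, with the claw raised near (78,110). Moving over its tip and pressing down.

Emit:
move_arm --pt "0 -0.608 -0.152 0 1" --pt "0 -0.608 -0.152 0 1" --pt "0 -0.608 -0.152 0 1" --pt "0.1 -0.608 -0.152 0 1" --pt "0.25 -0.608 -0.152 0 1" --pt "0.32 -0.608 -0.152 0 1" --pt "0.37 -0.608 -0.152 0 1" --pt "0.42 -0.608 -0.152 0 1" --pt "0.46 -0.608 -0.152 0 1" --pt "0.49 -0.608 -0.152 0 1" --pt "0.5 -0.608 -0.152 0 1" --pt "0.5 -0.608 -0.152 0 1"

```text
time: 4.03
ee_pos: [491.4, 194.1, 191.9]
tcp_rot: [-2.146, 0.159, 2.143]
wrist_force: [-2.0, -1.3, 4.6]
opening: 0.7
```

```bash
python3 - <<'E'
from h import *
import cv2
o=get_obs();print(cc(o['ee_pos']),o['wrist_force'].round(1))
for n,(r,c) in(("side",(30,140)),):
    im=capture(n)[:,:,::-1][30:130,150:290];a=cv2.resize(im,None,fx=3,fy=3,interpolation=cv2.INTER_CUBIC)
b=cv2.resize(capture("wrist")[100:384,100:412,::-1],(400,364))
a=cv2.copyMakeBorder(a,0,364-a.shape[0],0,0,cv2.BORDER_CONSTANT)
cv2.imwrite("pics/s2.png",np.hstack([a[:,:400],b]))
E
```

```text
[-62.    2.  191.9] [-2.  -1.3  4.6]
```

View pics/s2.png

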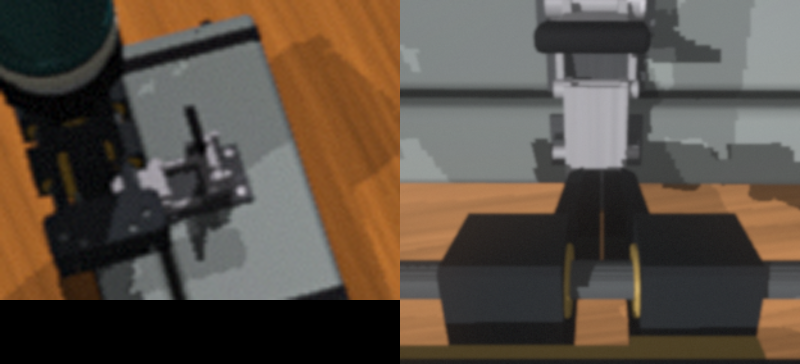

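The claw is under the fingertips, well centred in y, and nearly level. A few more mm of pressing.

Emit:
move_arm --pt "0.006 0 0 0 1" --pt "0.012 0 0 0 1" --pt "0.012 0 0 0 1"

```text
time: 4.5
ee_pos: [492.7, 194.1, 190.8]
tcp_rot: [-2.149, 0.158, 2.139]
wrist_force: [-1.1, -1.9, 13.8]
opening: -0.1
```

Emit:
move_arm --pt "-0.1 0 0 0 1" --pt "-0.3 0 0 0 1" --pt "-0.3 0 0.2 0 1" --pt "-0.3 0 0.2 0 1"

```text
time: 5.0
ee_pos: [439.4, 201.6, 262.9]
tcp_rot: [-2.145, 0.157, 2.145]
wrist_force: [0.9, 0.0, 0.1]
opening: 0.7
```

```bash
python3 - <<'E'
from h import *
import cv2
o=get_obs();print(cc(o['ee_pos']),o['wrist_force'].round(1))
c=calibration("wrist")
im=capture("wrist")[:,:,::-1].copy()
k=lambda q:proj("wrist",wc(np.array(q,float)),c)
for q in((-75,13,172),(-75,-13,172),(-23,13,172),(-51,0,165)):
    p=k(q);print(q,p.round())
    cv2.circle(im,tuple(int(x) for x in p.round()),2,(0,0,255),1)
cv2.imwrite("pics/w3.png",cv2.resize(im[0:256,120:392],None,fx=2.2,fy=2.2,interpolation=cv2.INTER_CUBIC))
E
```

```text
[-114.5    1.6  262.9] [0.9 0.  0.1]
(-75, 13, 172) [243. 149.]
(-75, -13, 172) [278. 150.]
(-23, 13, 172) [242.  75.]
(-51, 0, 165) [261. 116.]
```

View pics/w3.png

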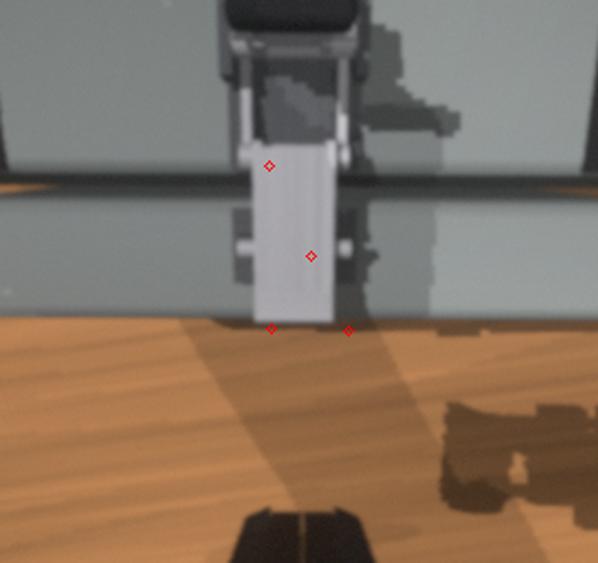

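The claw now lies level over the keeper bar: tip edge at crop row 322, and bar ends visible on both sides at row 247. Next is the lever, pushed from its -x side along its arc.

Emit:
move_arm --pt "0.148 -0.014 -0.2 0 1" --pt "0.148 -0.014 -0.278 0 1" --pt "0.148 -0.014 -0.378 0 1" --pt "0.148 -0.014 -0.418 0 1" --pt "0.148 -0.014 -0.458 0 1" --pt "0.156 -0.014 -0.524 0 1" --pt "0.18 -0.014 -0.573 0 1" --pt "0.216 -0.014 -0.611 0 1" --pt "0.24 -0.014 -0.625 0 1" --pt "0.264 -0.014 -0.638 0 1" --pt "0.29 -0.014 -0.65 0 1" --pt "0.29 -0.014 -0.65 0 1"

```text
time: 6.55
ee_pos: [601.5, 180.8, 188.5]
tcp_rot: [-2.141, 0.16, 2.149]
wrist_force: [-0.0, -0.4, -0.5]
opening: 0.7
```

Emit:
move_arm --pt "0.008 0 0 0 1" --pt "0.016 0 0 0 1" --pt "0.024 0 0 0 1" --pt "0.024 0 0 0 1"

```text
time: 7.05
ee_pos: [603.9, 180.8, 185.7]
tcp_rot: [-2.148, 0.158, 2.14]
wrist_force: [0.7, -0.9, 4.0]
opening: 0.2
```

```bash
python3 - <<'E'
from h import *
import cv2
o=get_obs();print(cc(o['ee_pos']),o['wrist_force'].round(1))
c=calibration("wrist")
im=capture("wrist")[:,:,::-1]
cv2.imwrite("pics/w4.png",im)
E
```

```text
[ 51.2   5.6 185.7] [ 0.7 -0.9  4. ]
```

View pics/w4.png

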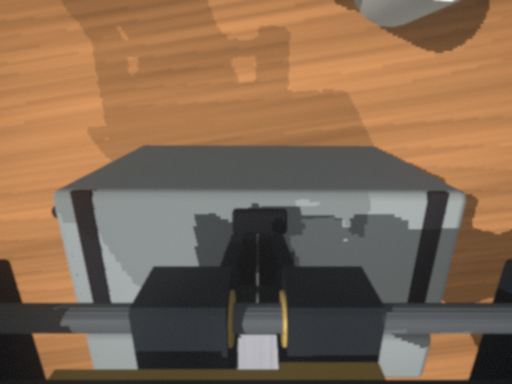

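The lever's black pad lies under the fingertips at (260,220), looking level. I'll press to a firm stop, then lift and look.

Emit:
move_arm --pt "0.008 0 0 0 1" --pt "0.014 0 0 0 1" --pt "0.014 0 0 0 1"

```text
time: 7.48
ee_pos: [604.1, 181.0, 185.0]
tcp_rot: [-2.149, 0.158, 2.139]
wrist_force: [-3.4, -2.7, 16.6]
opening: 0.8
```

Emit:
move_arm --pt "-0.1 0 0 0 1" --pt "-0.35 0 0 0 1" --pt "-0.35 0 0.3 0 1" --pt "-0.35 0 0.55 0 1" --pt "-0.35 0 0.75 0 1" --pt "-0.35 0 0.75 0 1"

```text
time: 8.22
ee_pos: [412.6, 208.3, 266.9]
tcp_rot: [-2.143, 0.157, 2.15]
wrist_force: [-0.2, -1.0, -0.2]
opening: 0.4
```

```bash
python3 - <<'E'
from h import *
import cv2
o=get_obs();print(cc(o['ee_pos']),o['wrist_force'].round(1),o['time'])
im=capture("wrist")[:,:,::-1]
cv2.imwrite("pics/w5.png",cv2.resize(im[0:256,100:412],None,fx=2.2,fy=2.2,interpolation=cv2.INTER_CUBIC))
E
```

```text
[-142.     4.3  266.9] [-0.2 -1.  -0.2] 8.225
```

View pics/w5.png

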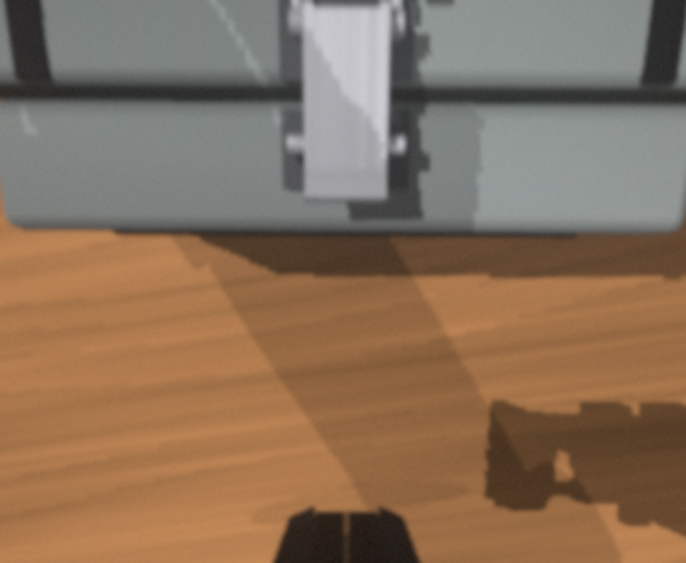

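```bash
python3 - <<'E'
from h import *
import cv2
c=calibration("wrist")
for q in((-64,5,172),(-49,5,165),(-75,5,150),(-80.5,5,150),(-12,5,172)):
    p=proj("wrist",wc(np.array(q,float)),c);print(q,p.round(1),((p-[100,0])*2.2).round())
a=cv2.imread("pics/top1.png");b=capture("top")[:,:,::-1];cv2.imwrite("pics/top2_full.png",b)
f=lambda i:cv2.resize(i[140:235,75:215],None,fx=2.8,fy=4.2,interpolation=cv2.INTER_CUBIC)
cv2.imwrite("pics/cmp.png",np.hstack([f(a),f(b)]))
E
```

```text
(-64, 5, 172) [258.5  99. ] [349. 218.]
(-49, 5, 165) [258.5  77.1] [349. 170.]
(-75, 5, 150) [258.3 112. ] [348. 246.]
(-80.5, 5, 150) [258.2 119. ] [348. 262.]
(-12, 5, 172) [258.9  17.5] [350.  39.]
```

View pics/cmp.png

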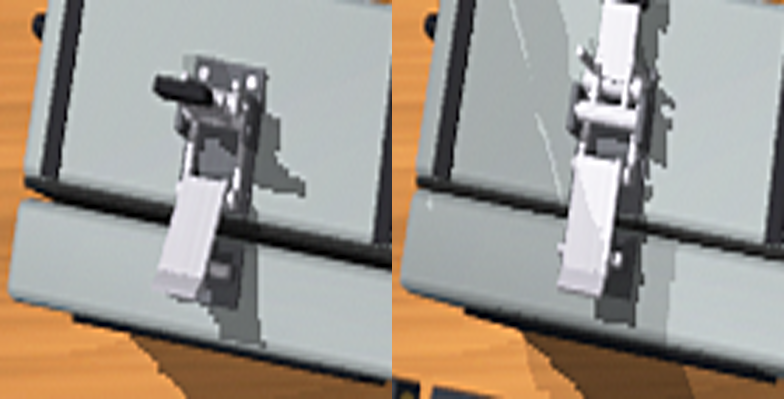

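```bash
python3 - <<'E'
from h import *
import cv2
c=calibration("top");xs=np.arange(-100,-20,2.)
for n in("top1","top2_full"):
    im=cv2.imread(f"pics/{n}.png").astype(np.float32)
    for ys in((60,110),(-110,-60)):
        P=np.array([[proj("top",wc(np.array([x,y,150.])),c) for x in xs] for y in range(ys[0],ys[1],2)],np.float32)
        s=cv2.remap(im,P[...,0].copy(),P[...,1].copy(),cv2.INTER_LINEAR)
        b=np.median(s[...,0],0);print(n,ys,[f"{x:.0f}:{v:.0f}" for x,v in zip(xs,b)])
E
```

```text
top1 (60, 110) ['-100:76', '-98:77', '-96:82', '-94:82', '-92:83', '-90:83', '-88:83', '-86:80', '-84:76', '-82:74', '-80:72', '-78:107', '-76:157', '-74:178', '-72:187', '-70:187', '-68:187', '-66:188', '-64:188', '-62:188', '-60:189', '-58:190', '-56:191', '-54:191', '-52:192', '-50:192', '-48:193', '-46:194', '-44:194', '-42:194', '-40:184', '-38:167', '-36:94', '-34:12', '-32:23', '-30:43', '-28:62', '-26:132', '-24:171', '-22:193']
top1 (-110, -60) ['-100:46', '-98:45', '-96:46', '-94:46', '-92:47', '-90:47', '-88:45', '-86:46', '-84:45', '-82:27', '-80:43', '-78:121', '-76:165', '-74:187', '-72:195', '-70:193', '-68:193', '-66:193', '-64:193', '-62:194', '-60:193', '-58:193', '-56:192', '-54:193', '-52:193', '-50:192', '-48:192', '-46:193', '-44:192', '-42:192', '-40:181', '-38:165', '-36:77', '-34:9', '-32:28', '-30:46', '-28:68', '-26:142', '-24:174', '-22:192']
top2_full (60, 110) ['-100:80', '-98:81', '-96:86', '-94:87', '-92:87', '-90:88', '-88:87', '-86:84', '-84:80', '-82:84', '-80:79', '-78:77', '-76:64', '-74:100', '-72:137', '-70:158', '-68:169', '-66:168', '-64:168', '-62:168', '-60:169', '-58:170', '-56:170', '-54:171', '-52:172', '-50:172', '-48:173', '-46:173', '-44:174', '-42:174', '-40:174', '-38:175', '-36:168', '-34:155', '-32:81', '-30:31', '-28:53', '-26:113', '-24:149', '-22:171']
top2_full (-110, -60) ['-100:48', '-98:48', '-96:48', '-94:48', '-92:49', '-90:49', '-88:48', '-86:48', '-84:50', '-82:42', '-80:21', '-78:31', '-76:68', '-74:137', '-72:174', '-70:196', '-68:204', '-66:203', '-64:203', '-62:204', '-60:202', '-58:201', '-56:202', '-54:202', '-52:201', '-50:201', '-48:201', '-46:201', '-44:199', '-42:199', '-40:200', '-38:201', '-36:188', '-34:167', '-32:71', '-30:41', '-28:70', '-26:148', '-24:182', '-22:200']
```

The lid moved in about 4.2 mm at both its left and right sides. That leaves roughly 1.3 mm of the 5.5 mm gap, about 0.009 rad, and it stays there with the arm clear.

```bash
python3 -c "
from workcell import *
print(job_done(),get_obs()['time'])"
```

```text
the job is handed in; nothing more can be done
the job is handed in; nothing more can be done
```

I pressed the larger case's claw down over the keeper bar, then swung its lever over and pressed it down to its stop. The lid is drawn shut. The job was handed in at about 8.3 s, with the arm clear of everything and the smaller case never touched.

**Forces:** The firmest presses read about 14 N on the claw and 17 N on the lever, measured at the wrist.

**Last checks:**
- **Lid:** Before-and-after overhead pictures show it moved in about 4.2 mm on both the left and right sides. That leaves roughly 1.3 mm of gap, or about 0.009 rad, and it stayed there with the robot withdrawn.
- **Claw and lever:** The claw is level and drawn back. The lever lies flat.
- **Disagreement:** In the wrist picture the claw tip is about 16.5 mm from the keeper bar, where I expected 18 to 20 mm. I took this as measurement error, because the lid stays shut against its springy seal.

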